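Set out the bench for a weighing

ROBOT

A 6-joint arm with a two-finger parallel gripper is mounted at the origin on the work surface. World frame = base frame: x ahead of the robot, y to its left, z up, the work surface at z = 0. Lengths are in m, angles in rad, forces in N, time in s.
With the tool pointing down it reaches from about 0.375 to 0.825 m from the base axis. Payload 5.5 kg.
Tool frame: the origin (TCP) lies on the mounting face of the last link; the fingertips stand 173 mm ahead of it and the grasp point (between the pads) lies 155 mm ahead of it; z points along the fingers, y is the line along which they close (so a half turn about z gives the same grasp; the last joint's range is limited). The gripper opens to 85 mm and grips with 20 to 120 N. Pads are 22 mm wide; open, the fingers measure 114 mm over their backs; the gripper's body (76 mm by 85 mm) begins 54 mm behind the grasp point. The pads swing forward as they close: fully open they stand 13 mm farther back than shut.
Start: joints at [-1.267, 0.314, -0.047, 1.21, 0, 1.571], TCP at [0.179, -0.573, 0.405] pointing down, gripper open.
Joint ranges: [-2.67, 2.67], [-0.69, 1.73], [-1.03, 1.25], [-2.08, 2.16], [-1.42, 1.45], [-3.14, 3.14]. Speed limits (rad/s): [2.39, 2.39, 3.01, 3.14, 3.14, 3.14].

INTERFACE

Orientations are given as a rotation vector (axis times angle).
In Python, from rig import r gives the robot as it stands.
- The arm moves only by the tool servo_tool, never from a script. Its argument "motion" is a list of rows, each a list of 5 numbers: the finger opening in mm, from 0 to 85.4, then the shift along the tool's x, y, z in units of 25 mm (1.0 is 25 mm), then the turn about the tool's z in rad. A call has 1 to 10 rows; each row shifts and turns the commanded pose from where the row before left it, along the tool's axes as they then stand; what a row does not reach is not made up. A row lasts 1/8 s, in which the tool goes at most 62.5 mm and 10.7 degrees, less where a joint would pass 70% of its speed; a pose out of reach is approached as far as the arm can. A call is refused whole if a number of a shift passes 1 or a number of a turn 0.188, either way. A call with a gripper value outside its range is refused whole. The fingers move at their own pace and stop on an object; "grip_force" is the grip in N (left out, the last holds). Time passes only in rows, so rows that do not move let the fingers close. It gives the time, the measured TCP pose, the force, the opening and the grip force at its end, in the units of the state.
- r.sense(): the state, without advancing time (a new reading comes with each control period).
- r.camera(name): name is "scene" or "top"; returns (picture, depth): 480x640x3 uint8, blue, green, red; 480x640 float32, m along the optical axis (not along the pixel's ray), 0 where there is no reading.
- r.camera_info(name): a dict with "K" (3x3 intrinsics, pixels), "eye" and "rotation" of the camera in the world. Camera axes: x right, y down, z forward; pixel columns grow to the right and rows downward; lengths in m; the calibration is good to about 2 mm. A picture is of the moment at which its call begins. camera_info takes no time and is no camera call.
- r.hand_in(): hands the job in; it is judged then, once.
The state is a dict: "t": time; "q": joint angles; "qd": joint speeds; "joint_efforts": joint torques, N m; "position": TCP position; "orientation": TCP orientation; "wrist_force": force on the tool from outside, world axes, zero at the start; "ft_torque": the same for the moment, N m; "gripper_width": finger opening in m; "gripper_force": force on a finger pad.
Only numpy, scipy, OpenCV 4.12 (cv2) and the standard library are available. Lean on these libraries where they do the work, as an engineer would, in place of code of your own. Each camera call takes 0.05 s, during which the arm holds its last target. There are 200 camera calls.

TASK

Set out the bench for a weighing: stand the porcelain crucible in the middle of the balance's round pan and cover it squarely with its lid, knob up. On the bottle stand, put the brown bottle on the middle circle, the wide white jar on the end circle nearest the balance and the little vial on the other end circle, each upright and in the middle of its circle. Leave the wash bottle, the pen pot and the timer where they are.

Things in the scene. Friction and masses are not known exactly. Their poses are not given: they have to be found in the camera images.
- bottle: loose small brown glass reagent bottle with paper label and white screw cap, standing upright: straight body 52 mm across up to 75 mm high, shoulder from 75 to 88 mm, neck, then a cap 32 mm across from 93 to 115 mm (overall height 115). 0.15-0.31 kg. Origin: centre of its underside, z up.
- jar: loose wide low white plastic jar with white screw lid, standing upright: 60 mm across up to 50 mm, lid 62 mm across from 50 to 68 mm (overall height 68). 0.1-0.21 kg. Origin: centre of its underside, z up.
- vial: loose slim clear vial, standing upright, half filled with white, white cap: 27 mm across, 58 mm high. 20-42 g. Origin: centre of its underside, z up.
- crucible: loose open white porcelain crucible (small cup), standing upright: foot 40 mm across, widening to 52 mm across at 25 mm height and straight from there to its rim at 42 mm; wall 4 mm. 40-85 g. Origin: centre of its underside, z up.
- lid: loose white porcelain lid of the crucible, lying on the bench knob up: flat disc 62 mm across, 5 mm thick with a flat underside (it simply rests on the crucible's rim), and a round knob 16 mm across in its middle, from 5 to 24 mm height. 28-56 g. Origin: centre of its underside, z up (through the knob).
- stand: fixed grey bottle stand, a flat slab 290 mm long (its y axis) by 90 mm wide (x) by 12 mm high, its flat top marked with three white circles 68 mm across with black outlines 72 mm across. Origin: centre of its underside; the circles' centres lie at y = -100, 0 and +100 mm, x = 0, z = 12 mm. Stands to the left or the right of the balance.
- balance: fixed white portable balance, housing 165 mm (x) by 140 mm (y), 40 mm high, with a flat round steel weighing pan 110 mm across whose top is 50 mm above the bench. The pan does not sink. Origin: on the bench straight below the pan's centre; z up; the housing reaches from x = -98 (display side) to +68 mm.
- washbottle: bystander, loose: white plastic wash bottle 66 mm across with red cap and bent spout, 180 mm high, standing off to one side of the work. Origin: centre of its underside, z up.
- penpot: bystander, loose: white round pot 70 mm across, 90 mm high, with three pens standing out to 130 mm, off to the other side of the work. Origin: centre of its underside, z up.
- timer: bystander, loose: flat cream bench timer 70 x 75 x 18 mm lying beyond the stand and balance, far from the robot. Origin: centre of its underside, z up.
Mind the look-alikes: they are no part of the job. Leave any black or blue look-alike of the jar alone.

How it is judged:
By the outcome, as a careful person would: the job done as asked, in the order asked, and still so for the second after the job is handed in, with the robot touching nothing.
It also fails if it takes over 134 s, if anything falls off the work surface, if the arm or the gripper's body presses on something with over 40 N, if the wrist force passes 120 N, or if a joint passes its speed limit or range.

## Working session

There is one attempt and no reset: what is moved stays moved. The work goes in short steps, Python scripts to look and compute and a tool call to move; the robot and the scene stay as the last step left them, time stands still between calls to the robot, and variables do not carry over. Pictures are saved under pics/ and viewed, at most 14 in all, crops included, and the job is handed in when it is done.

Besides the shell and the picture viewer there is one more tool, called after "Call:" by a JSON object that holds its "api" and its "payload". servo_tool: Moves the arm, as the interface text tells. Its arguments: {"type":"object","properties":{"motion":{"type":"array"},"grip_force":{"type":"number"}},"required":["motion"]}

```bash
ls; mkdir -p pics; python3 - <<'E'
from rig import r
import cv2,numpy as np
s=r.sense();print({k:np.round(v,3).tolist() for k,v in s.items()})
for n in("scene","top"):
    p,d=r.camera(n);cv2.imwrite(f"pics/{n}0.png",p);np.save(f"pics/{n}0.npy",d)
    i=r.camera_info(n);print(n,{k:np.round(v,4).tolist() for k,v in i.items()})
E
```

```text
pics
{'t': 0.0, 'q': [-1.267, 0.314, -0.048, 1.21, 0.0, 1.571], 'qd': [0.0, 0.001, 0.0, 0.001, 0.001, 0.002], 'joint_efforts': [0.0, -53.959, 33.975, 0.019, -0.0, -0.0], 'position': [0.179, -0.572, 0.404], 'orientation': [-3.104, -0.475, 0.0], 'wrist_force': [0.48, -0.501, 0.192], 'ft_torque': [-0.049, -0.03, 0.016], 'gripper_force': 0.0, 'gripper_width': 0.086}
scene {'K': [[568.1178, 0.0, 322.1449], [0.0, 568.1178, 240.225], [0.0, 0.0, 1.0]], 'eye': [0.9591, 0.5043, 1.1014], 'rotation': [-0.949, -2.6876, 0.768]}
top {'K': [[611.1208, 0.0, 313.5981], [0.0, 611.1208, 243.3541], [0.0, 0.0, 1.0]], 'eye': [0.3633, 0.0025, 1.6922], 'rotation': [-2.2005, 2.1408, -0.1438]}
```

View pics/top0.png

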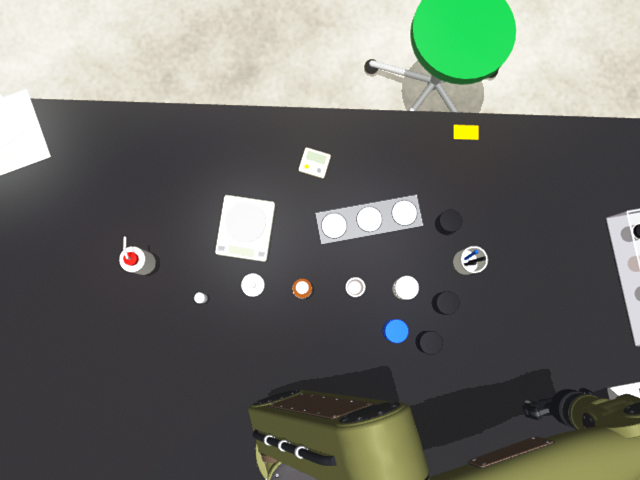

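View pics/scene0.png

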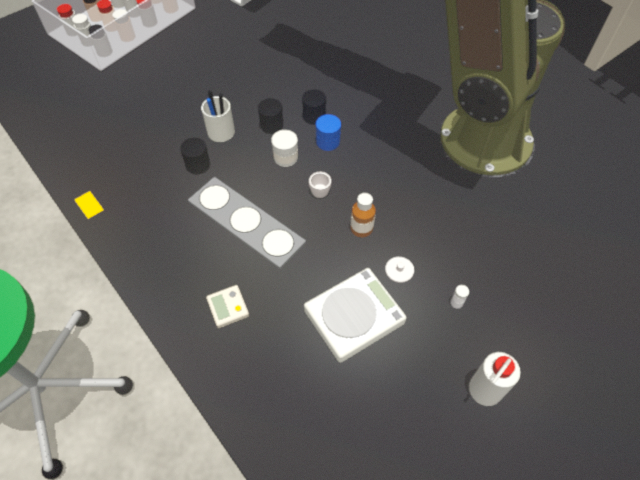

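The white jar is at top (406,288). Its look-alikes are blue at (397,331) and black at (450,221), (447,302) and (430,342). White with a white lid fits the description, so I'll confirm it in a crop while measuring.

```bash
cat > h.py <<'E'
from rig import r
import cv2,numpy as np
from scipy.spatial.transform import Rotation as R
from scipy import ndimage as nd
def cloud(n):
    p,d=r.camera(n);i=r.camera_info(n)
    M=R.from_rotvec(i["rotation"]).as_matrix();K=i["K"]
    v,u=np.mgrid[:480,:640]
    c=np.stack([(u-K[0,2])/K[0,0],(v-K[1,2])/K[1,1],np.ones_like(d)],-1)
    ray=c@M.T
    return p,d,np.array(i["eye"])+ray*d[...,None],ray,np.array(i["eye"])
def onplane(ray,eye,u,v,z):
    x=nd.map_coordinates(ray[...,0],[[v],[u]],order=1)[0];y=nd.map_coordinates(ray[...,1],[[v],[u]],order=1)[0];w=nd.map_coordinates(ray[...,2],[[v],[u]],order=1)[0]
    return eye[:2]+np.array([x,y])*(z-eye[2])/w
def top(W,u,v,zlo,zhi,rad,ray,eye,z):
    "top face near pixel: connected mask by height; centre by centroid of filled mask and enclosing circle, at height z"
    m=(W[...,2]>zlo)&(W[...,2]<zhi);vv,uu=np.mgrid[:480,:640];m&=np.hypot(uu-u,vv-v)<rad
    m=nd.binary_fill_holes(m);l,k=nd.label(m)
    if not k:return None
    m=l==1+np.argmax(nd.sum(m,l,range(1,k+1)))
    cv,cu=nd.center_of_mass(m)
    (eu,ev),er=cv2.minEnclosingCircle(np.argwhere(m)[:,::-1].astype(np.float32))
    return onplane(ray,eye,cu,cv,z),onplane(ray,eye,eu,ev,z),m.sum(),(cu,cv),W[m][:,2].mean()
E
python3 - <<'E'
from h import *
np.set_printoptions(precision=4,suppress=True)
p,d,W,ray,eye=cloud("top")
print("table z",np.median(W[300:330,260:380,2]))
for n,u,v,lo,hi,rad,z in [("vial",201,298,.05,.07,14,.058),("lid",253,285,.003,.03,18,.004),("knob",253,285,.016,.03,12,.024),("bottlecap",302,288,.1,.125,16,.115),("cruc",355,287,.034,.05,18,.042),("jar",406,288,.058,.075,20,.068),("pan",246,222,.046,.056,30,.05),("house",246,230,.025,.06,50,.04),("stand",369,219,.006,.025,65,.012)]:
    print(n,*(top(W,u,v,lo,hi,rad,ray,eye,z) or []))
g=p.min(2)
for u,v in[(334,225),(369,219),(404,212)]:
    vv,uu=np.mgrid[:480,:640];m=(g>215)&(np.hypot(uu-u,vv-v)<17);cv,cu=nd.center_of_mass(m)
    print("circle",m.sum(),cu,cv,onplane(ray,eye,cu,cv,.012))
ps,ds,Ws,rs,es=cloud("scene")
for n,u,v,lo,hi,rad,z in [("vial",461,291,.05,.07,14,.058),("knob",401,266,.016,.03,12,.024),("bottlecap",365,200,.1,.125,16,.115),("cruc",320,182,.036,.05,18,.042),("jar",285,140,.062,.075,20,.068),("pan",350,312,.046,.056,40,.05),("stand",246,220,.006,.025,80,.012)]:
    print("S",n,*(top(Ws,u,v,lo,hi,rad,rs,es,z) or []))
g=ps.min(2)
for u,v in[(214,197),(245,219),(278,243)]:
    vv,uu=np.mgrid[:480,:640];m=(g>215)&(np.hypot((uu-u),(vv-v)*1.2)<19);cv,cu=nd.center_of_mass(m)
    print("S circle",m.sum(),cu,cv,onplane(rs,es,cu,cv,.012))
a=cv2.resize(p[180:360,180:480],(800,480),interpolation=cv2.INTER_CUBIC);cv2.imwrite("pics/crop1.png",a)
E
```

```text
table z 0.00032896905960488887
vial [0.3978 0.2756] [0.3975 0.2759] 82 (np.float64(199.17073170731706), np.float64(297.6585365853659)) 0.058182339925040495
lid [0.4382 0.1411] [0.4361 0.1413] 389 (np.float64(252.10025706940874), np.float64(284.7634961439589)) 0.0198704946676846
knob [0.438  0.1403] [0.438  0.1404] 28 (np.float64(251.78571428571428), np.float64(284.5)) 0.0832643685071998
bottlecap [0.4302 0.0045] [0.4305 0.0044] 117 (np.float64(301.5897435897436), np.float64(287.2991452991453)) 0.11518164536548073
cruc [ 0.4256 -0.1268] [ 0.4338 -0.1342] 37 (np.float64(350.2162162162162), np.float64(291.4864864864865)) 0.04222484888128411
jar [ 0.4398 -0.2736] [ 0.4392 -0.2737] 424 (np.float64(406.1438679245283), np.float64(287.29245283018867)) 0.07567253664884571
pan [0.6061 0.1628] [0.6054 0.1614] 1259 (np.float64(245.0484511517077), np.float64(221.71961874503575)) 0.05432014945526308
house [0.5903 0.164 ] [0.5913 0.1645] 3091 (np.float64(244.72047880944677), np.float64(227.99223552248463)) 0.05020406501226605
stand [ 0.6289 -0.1762] [ 0.6295 -0.1776] 3321 (np.float64(368.4917193616
[... 629 characters left out ...]
 [ 0.4389 -0.1367] [ 0.4396 -0.1357] 330 (np.float64(319.9), np.float64(181.38787878787878)) 0.03172526809051017
S jar [ 0.4402 -0.2712] [ 0.4412 -0.2697] 431 (np.float64(284.4477958236659), np.float64(140.44083526682135)) 0.07065868951921844
S pan [0.6065 0.1653] [0.6062 0.1649] 2127 (np.float64(349.08086506817114), np.float64(312.40949694405265)) 0.05430384688160299
S stand [ 0.6287 -0.1677] [ 0.6279 -0.1722] 4168 (np.float64(247.32845489443378), np.float64(221.94385796545106)) 0.017892612906698156
S circle 507 214.21104536489153 196.930966469428 [ 0.6488 -0.2755]
S circle 549 245.03096539162112 219.10746812386157 [ 0.6283 -0.1775]
S circle 592 277.5625 242.27871621621622 [ 0.6073 -0.0798]
```

View pics/crop1.png

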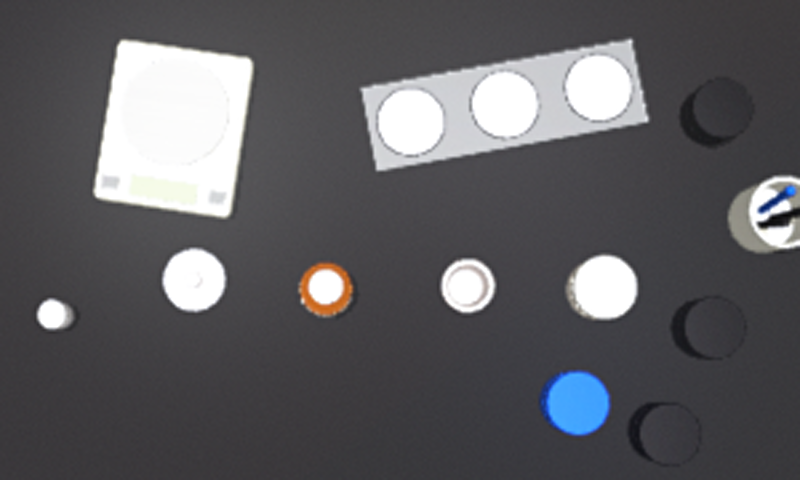

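The crop confirms the white jar at top pixel (406,288), clear of the blue one at (397,331). It also shows the crucible at (355,287) and the lid knob-up at (253,285).

```bash
cat >> h.py <<'E'
def go(x,y,z):
    s=r.sense();M=R.from_rotvec(s["orientation"]).as_matrix()
    d=M.T@(np.array([x,y,z])-s["position"])/.025
    print("pos",np.round(s["position"],4),"q",np.round(s["q"],2),"toolx,y",np.round(M[:2,:2].T,3).tolist(),"w",round(float(s["gripper_width"]),4),"t",round(float(s["t"]),2))
    print("units",np.round(d,2),"rows",np.ceil(abs(d).max()/.9))
E
python3 - <<'E'
from h import *
p,d,W,ray,eye=cloud("top")
g=p.min(2).astype(int);vv,uu=np.mgrid[:480,:640]
for n,u,v,z in[("cruc",355,287,.036),("lid",253,285,.005)]:
    m=nd.binary_fill_holes((g>110)&(np.hypot(uu-u,vv-v)<16));cv,cu=nd.center_of_mass(m);print(n,m.sum(),cu,cv,onplane(ray,eye,cu,cv,z))
go(.438,-.137,.33)
E
```

```text
cruc 332 355.04819277108436 286.67469879518075 [ 0.4391657  -0.14014754]
lid 458 252.3187772925764 284.49781659388645 [0.43885561 0.14040406]
pos [ 0.1794 -0.5724  0.4043] q [-1.27  0.31 -0.05  1.21  0.    1.57] toolx,y [[0.954, 0.299], [0.299, -0.954]] w 0.0855 t 0.25
units [ 15.08 -13.52   2.98] rows 17.0
```

Call:
{"api": "servo_tool", "payload": {"motion": [[85,0.5,-0.45,0.1,0],[85,0.9,-0.8,0.15,0],[85,0.9,-0.8,0.15,0],[85,0.9,-0.8,0.15,0],[85,0.9,-0.8,0.15,0],[85,0.9,-0.8,0.15,0],[85,0.9,-0.8,0.15,0],[85,0.9,-0.8,0.15,0],[85,0.9,-0.8,0.15,0],[85,0.9,-0.8,0.15,0]], "grip_force": 30}}

```text
t: 1.5
position: [0.3277, -0.3238, 0.3682]
orientation: [-3.105, -0.476, -0.0]
wrist_force: [-0.5, 0.8, -0.2]
gripper_width: 0.0851
gripper_force: 0.0
```

```bash
python3 -c "
from h import *
go(.439,-.139,.32)"
```

```text
pos [ 0.3277 -0.3238  0.3682] q [-0.78  0.07 -0.43  1.07  0.    2.06] toolx,y [[0.954, 0.3], [0.3, -0.954]] w 0.0851 t 1.5
units [ 6.46 -5.72  1.93] rows 8.0
```

Call:
{"api": "servo_tool", "payload": {"motion": [[85,0.9,-0.8,0.2,0],[85,0.9,-0.8,0.2,0],[85,0.9,-0.8,0.2,0],[85,0.9,-0.8,0.2,0],[85,0.9,-0.8,0.2,0],[85,0.9,-0.8,0.2,0],[85,0.8,-0.75,0.2,0],[85,0.2,-0.1,0.2,0]]}}

```text
t: 2.5
position: [0.4379, -0.1413, 0.3282]
orientation: [-3.104, -0.48, -0.0]
wrist_force: [-1.4, -0.4, 0.5]
gripper_width: 0.085
gripper_force: 0.0
```

Call:
{"api": "servo_tool", "payload": {"motion": [[85,0,0,0.2,-0.18],[85,0,0,0.2,-0.18],[85,0,0,0.2,-0.18],[85,0,0,0.2,-0.18],[85,0,0,0.2,-0.18],[85,0,0,0.2,-0.18],[85,0,0,0.2,-0.18],[85,0,0,0.2,-0.18],[85,0,0,0,-0.13],[85,0,0,0,0]]}}

```text
t: 3.75
position: [0.4373, -0.1432, 0.2883]
orientation: [-1.863, -2.529, 0.0]
wrist_force: [0.3, 0.6, -0.0]
gripper_width: 0.0849
gripper_force: 0.0
```

```bash
python3 -c "
from h import *
go(.439,-.139,.19)"
```

```text
pos [ 0.4373 -0.1432  0.2883] q [-0.32  0.14 -0.55  0.88 -0.    0.95] toolx,y [[-0.297, 0.955], [0.955, 0.297]] w 0.0849 t 3.75
units [0.14 0.12 3.93] rows 5.0
```

Call:
{"api": "servo_tool", "payload": {"motion": [[85,0.14,0.12,0.7,0],[85,0,0,0.9,0],[85,0,0,0.9,0],[85,0,0,0.9,0],[85,0,0,0.6,0],[85,0,0,0,0],[40,0,0,0,0],[40,0,0,0,0],[40,0,0,0,0],[40,0,0,0,0]], "grip_force": 30}}

```text
t: 5.0
position: [0.4401, -0.139, 0.1896]
orientation: [1.86, 2.53, 0.0]
wrist_force: [-1.3, 0.5, 5.4]
gripper_width: 0.0511
gripper_force: 30.5
```

Call:
{"api": "servo_tool", "payload": {"motion": [[40,0,0,0,0],[40,0,0,0,0],[40,0,0,-0.2,0]]}}

```text
t: 5.38
position: [0.4398, -0.1388, 0.194]
orientation: [1.861, 2.531, 0.0]
wrist_force: [0.1, -0.5, -0.9]
gripper_width: 0.0511
gripper_force: 31.4
```

```bash
python3 -c "
from h import *
go(.606,.164,.29)
s=r.sense();print(s['wrist_force'],s['gripper_force'])
p,d=r.camera('scene');cv2.imwrite('pics/s1.png',cv2.resize(p[80:380,180:580],(800,600)))"
```

```text
pos [ 0.4398 -0.1388  0.194 ] q [-0.31  0.26 -0.66  0.65  0.    0.96] toolx,y [[-0.298, 0.954], [0.954, 0.298]] w 0.0511 t 5.38
units [ 9.58  9.96 -3.84] rows 12.0
[ 0.14342511 -0.51483654 -0.94597543] 31.371019220387097
```

View pics/s1.png

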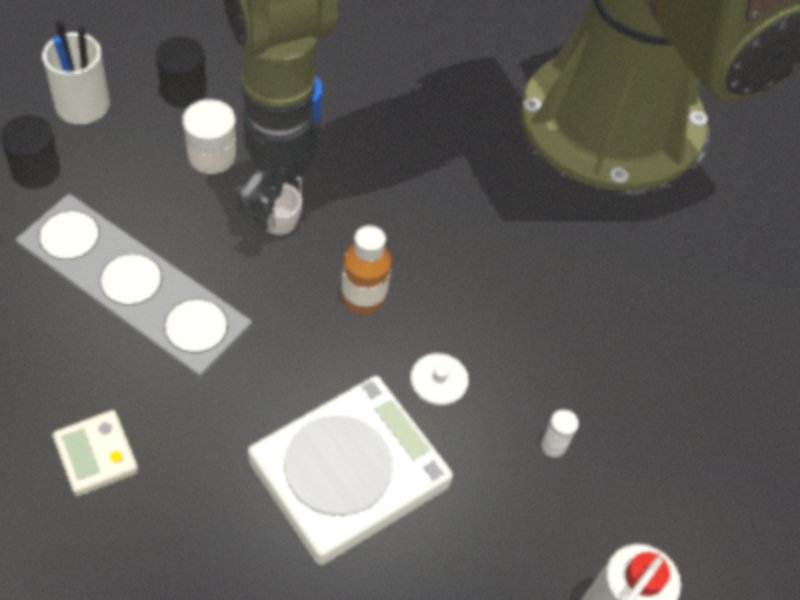

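The crop shows the crucible gripped upright at (285,208), with everything else undisturbed. I'll lift it and carry it to the pan.

Call:
{"api": "servo_tool", "payload": {"motion": [[40,0,0,-0.6,0],[40,0.4,0.4,-0.9,0],[40,0.8,0.8,-0.9,0],[40,0.9,0.9,-0.9,0],[40,0.9,0.9,-0.6,0],[40,0.9,0.9,0,0],[40,0.9,0.9,0,0],[40,0.9,0.9,0,0],[40,0.9,0.9,0,0],[40,0.9,0.9,0,0]]}}

```text
t: 6.68
position: [0.5631, 0.0971, 0.292]
orientation: [1.86, 2.531, 0.001]
wrist_force: [0.2, 0.2, -1.0]
gripper_width: 0.0518
gripper_force: 31.6
```

Call:
{"api": "servo_tool", "payload": {"motion": [[40,0.9,0.9,0,0],[40,0.7,0.9,0,0],[40,0.3,0.4,0,0],[40,0,0,0,0],[40,0,0,0,0]]}}

```text
t: 7.3
position: [0.6005, 0.157, 0.291]
orientation: [-1.861, -2.53, 0.001]
wrist_force: [0.5, 0.1, -0.2]
gripper_width: 0.0513
gripper_force: 31.6
```

```bash
python3 -c "
from h import *
go(.606,.164,.2405)
p,d,W,ray,eye=cloud('top');g=p.min(2);cv2.imwrite('pics/t2.png',cv2.resize(p[150:300,180:380],(800,600)))"
```

```text
pos [0.6005 0.157  0.291 ] q [ 0.26  0.42 -0.17  0.99 -0.    1.52] toolx,y [[-0.298, 0.955], [0.955, 0.298]] w 0.0513 t 7.3
units [0.2  0.3  2.02] rows 3.0
```

View pics/t2.png

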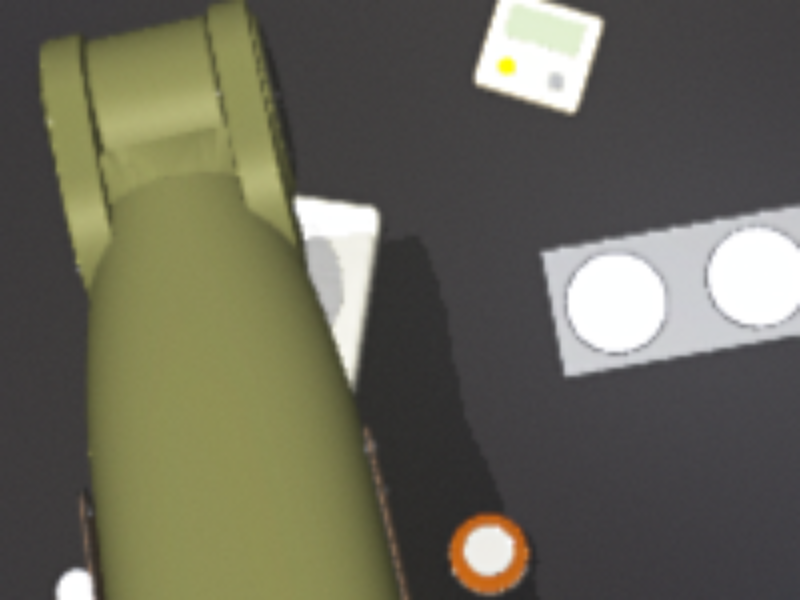

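The arm hides the pan from the top camera, so I'll place by the numbers.

Call:
{"api": "servo_tool", "payload": {"motion": [[40,0.2,0.3,0.2,0],[40,0,0,0.6,0],[40,0,0,0.6,0],[40,0,0,0.3,0],[40,0,0,0.2,0],[40,0,0,0.05,0],[40,0,0,0,0]]}}

```text
t: 8.22
position: [0.6068, 0.1648, 0.2425]
orientation: [1.861, 2.531, 0.001]
wrist_force: [0.1, -0.3, -0.3]
gripper_width: 0.0511
gripper_force: 31.6
```

```bash
python3 -c "
from h import *
go(.606,.164,.2395)
print(r.sense()['wrist_force'])
ps,ds,Ws,rs,es=cloud('scene');cv2.imwrite('pics/s3.png',cv2.resize(ps[230:380,270:470],(800,600)))"
```

```text
pos [0.6068 0.1648 0.2425] q [ 0.27  0.47 -0.2   0.9  -0.    1.53] toolx,y [[-0.298, 0.954], [0.954, 0.298]] w 0.0511 t 8.22
units [-0.02 -0.04  0.12] rows 1.0
[ 0.12280428 -0.30855126 -0.3130345 ]
```

View pics/s3.png

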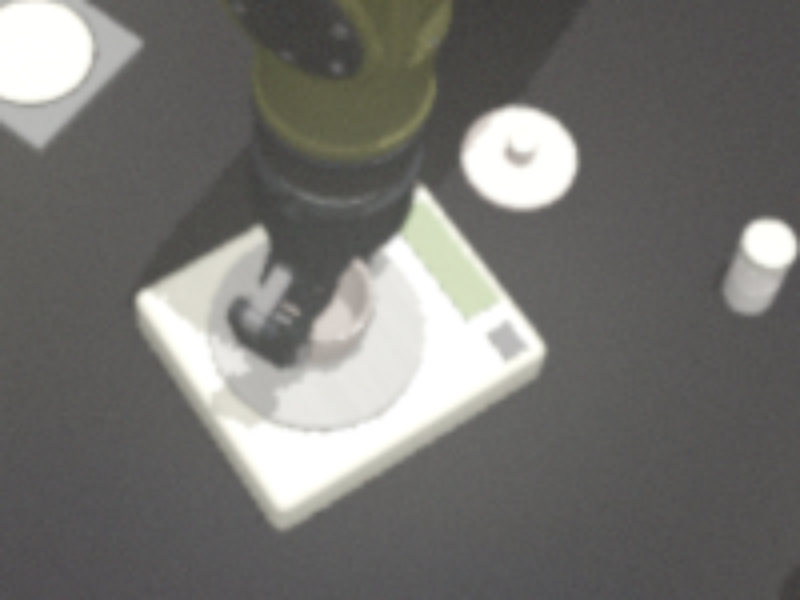

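The crop shows the crucible at about (335,310), over the middle of the pan. I'll lower the last few mm, release and rise.

Call:
{"api": "servo_tool", "payload": {"motion": [[40,0,0,0.05,0],[40,0,0,0.05,0],[40,0,0,0.02,0],[55,0,0,0,0],[65,0,0,0,0],[75,0,0,0,0],[75,0,0,0,0],[75,0,0,-0.3,0],[75,0,0,-0.8,0],[75,0,0,-0.9,0]]}}

```text
t: 9.52
position: [0.6066, 0.1648, 0.2899]
orientation: [-1.861, -2.531, 0.001]
wrist_force: [-0.2, -1.1, -0.3]
gripper_width: 0.0748
gripper_force: 0.0
```

Call:
{"api": "servo_tool", "payload": {"motion": [[50,0,0,-0.9,0],[26,-0.5,-0.8,0,0],[26,-0.5,-0.8,0,0],[26,0,-0.9,0,0],[26,0,-0.9,0,0],[26,0,-0.9,0,0],[26,0,-0.9,0,0],[26,0,-0.5,0,0],[26,0,0,0,0],[26,0,0,0,0]]}}

```text
t: 10.78
position: [0.4789, 0.0987, 0.312]
orientation: [1.86, 2.531, 0.001]
wrist_force: [0.2, -0.8, 1.0]
gripper_width: 0.0262
gripper_force: 0.0
```

```bash
python3 -c "
from h import *
go(.4385,.1415,.22);go(.4385,.1415,.182)
ps,ds,W,ray,eye=cloud('scene');g=ps.min(2).astype(int)
print(top(W,350,300,.086,.1,30,ray,eye,.092))
pt,dt,W,ray,eye=cloud('top')
print(top(W,246,222,.086,.1,25,ray,eye,.092))
cv2.imwrite('pics/sc4.png',np.hstack([cv2.resize(ps[230:380,300:400],(400,600)),cv2.resize(pt[170:320,200:300],(400,600))]))"
```

```text
pos [0.4789 0.0987 0.312 ] q [ 0.2   0.17 -0.46  0.95  0.    1.47] toolx,y [[-0.298, 0.954], [0.954, 0.298]] w 0.0262 t 10.78
units [ 2.12 -1.04  3.68] rows 5.0
pos [0.4789 0.0987 0.312 ] q [ 0.2   0.17 -0.46  0.95  0.    1.47] toolx,y [[-0.298, 0.954], [0.954, 0.298]] w 0.0262 t 10.78
units [ 2.12 -1.04  5.2 ] rows 6.0
(array([0.60722127, 0.16727803]), array([0.60769522, 0.16757271]), np.int64(521), (np.float64(350.45681381957775), np.float64(304.29174664107484)), np.float64(0.07643725446251905))
(array([0.62146732, 0.16259928]), array([0.61103874, 0.16455315]), np.int64(48), (np.float64(243.89583333333334), np.float64(213.625)), np.float64(0.09146544664317796))
```

View pics/sc4.png

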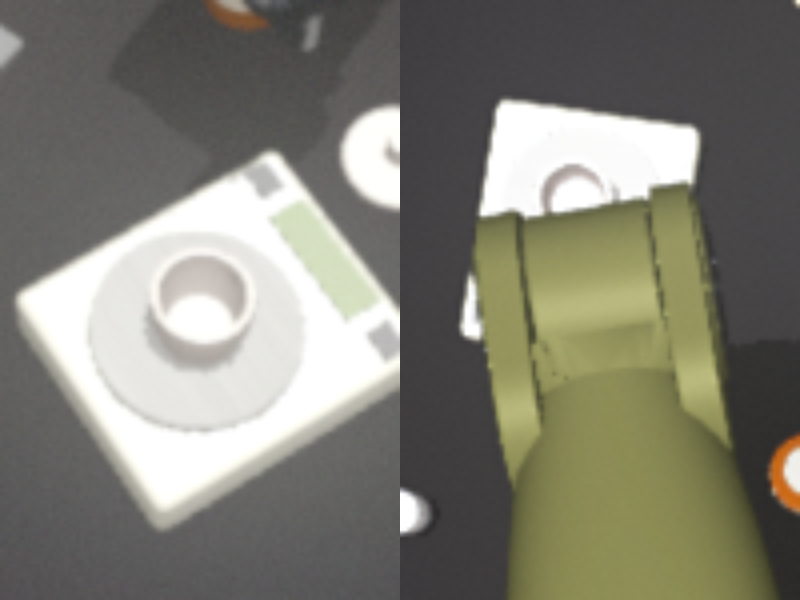

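The crucible is upright and centred on the pan (left pane about (203,300) inside a pan centred at about (197,330); that gap is the rim's parallax). Next is the lid's knob.

Call:
{"api": "servo_tool", "payload": {"motion": [[26,0.8,-0.4,0.2,0],[26,0.8,-0.4,0.6,0],[26,0.5,-0.24,0.9,0],[26,0,0,0.9,0],[26,0,0,0.6,0],[26,0,0,0.3,0],[26,0,0,0.2,0],[26,0,0,0,0]]}}

```text
t: 11.88
position: [0.4379, 0.1408, 0.2193]
orientation: [1.861, 2.531, 0.0]
wrist_force: [0.1, 0.6, -0.2]
gripper_width: 0.0257
gripper_force: 0.0
```

```bash
python3 -c "
from h import *
go(.4385,.1415,.182)
ps,ds=r.camera('scene')
cv2.imwrite('pics/s5.png',cv2.resize(ps[220:310,340:460],(800,600)))"
```

```text
pos [0.4379 0.1408 0.2193] q [ 0.31  0.22 -0.64  0.72  0.    1.58] toolx,y [[-0.298, 0.955], [0.955, 0.298]] w 0.0257 t 11.88
units [0.02 0.03 1.49] rows 2.0
```

View pics/s5.png

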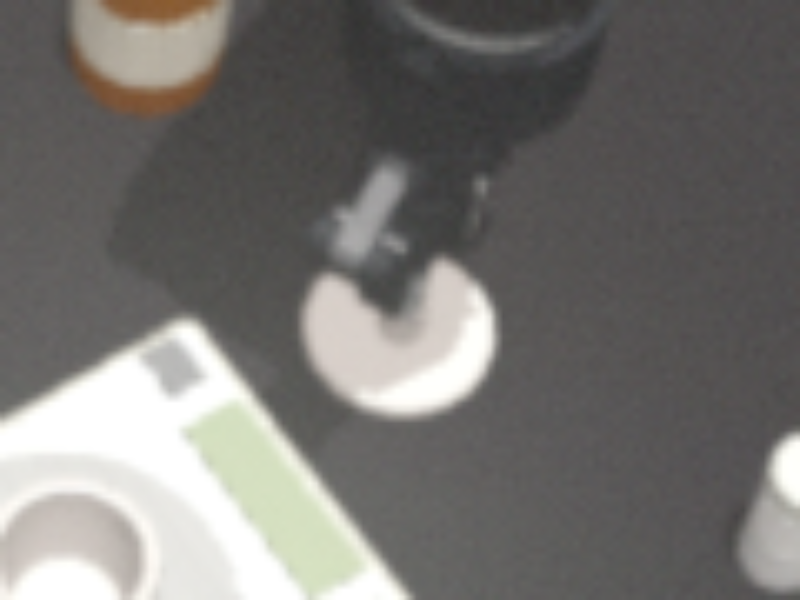

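The crop shows the fingers straddling the knob at about (405,310). I'll lower and grip.

Call:
{"api": "servo_tool", "payload": {"motion": [[26,0.02,0.03,0.5,0],[26,0,0,0.5,0],[26,0,0,0.3,0],[26,0,0,0.15,0],[26,0,0,0,0],[5,0,0,0,0],[5,0,0,0,0],[5,0,0,0,0],[5,0,0,0,0]], "grip_force": 25}}

```text
t: 13.05
position: [0.4383, 0.1415, 0.1831]
orientation: [1.861, 2.531, 0.001]
wrist_force: [-0.5, 0.6, 0.2]
gripper_width: 0.0143
gripper_force: 24.6
```

Call:
{"api": "servo_tool", "payload": {"motion": [[5,0,0,0,0],[5,0,0,-0.2,0],[5,0,0,0,0]]}}

```text
t: 13.42
position: [0.4384, 0.1416, 0.1883]
orientation: [1.861, 2.531, 0.001]
wrist_force: [-1.0, -0.2, -0.8]
gripper_width: 0.0146
gripper_force: 24.5
```

```bash
python3 -c "
from h import *
go(.6068,.1648,.33)
ps,ds=r.camera('scene')
cv2.imwrite('pics/s6.png',cv2.resize(ps[220:310,340:460],(800,600)))"
```

```text
pos [0.4384 0.1416 0.1883] q [ 0.31  0.26 -0.67  0.64 -0.    1.58] toolx,y [[-0.298, 0.954], [0.954, 0.298]] w 0.0146 t 13.43
units [-1.12  6.71 -5.66] rows 8.0
```

View pics/s6.png

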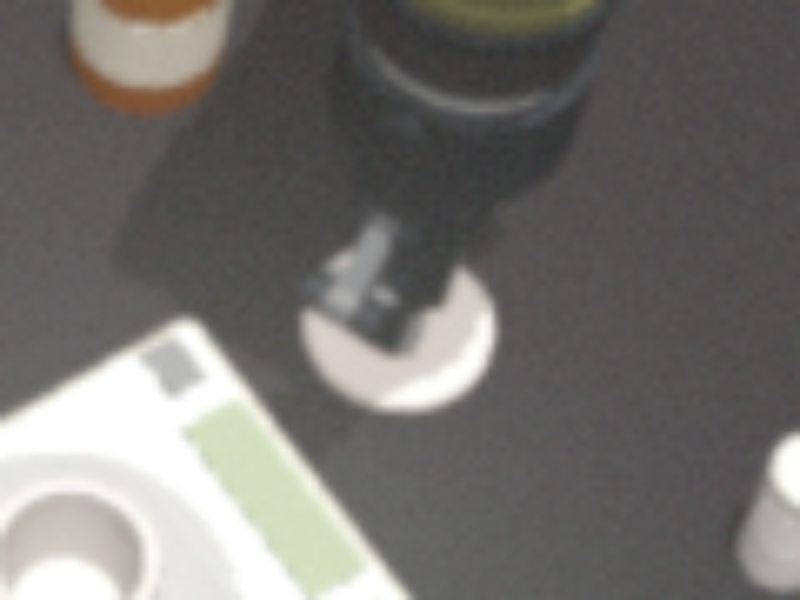

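The lid is gripped and looks level (crop about (400,330)). I'll lift it and move over the crucible.

Call:
{"api": "servo_tool", "payload": {"motion": [[5,0,0,-0.7,0],[5,0,0,-0.9,0],[5,0,0,-0.9,0],[5,0,0,-0.9,0],[5,-0.1,0.5,-0.9,0],[5,-0.2,0.9,-0.9,0],[5,-0.2,0.9,-0.4,0],[5,-0.2,0.9,0,0],[5,-0.2,0.9,0,0],[5,-0.1,0.9,0,0]]}}

```text
t: 14.72
position: [0.5656, 0.1549, 0.3277]
orientation: [-1.861, -2.531, 0.001]
wrist_force: [0.2, 0.9, -0.0]
gripper_width: 0.0145
gripper_force: 24.5
```

Call:
{"api": "servo_tool", "payload": {"motion": [[5,-0.1,0.9,0,0],[5,0,0.6,0,0],[5,0,0,0,0],[5,0,0,0,0]]}}

```text
t: 15.22
position: [0.6009, 0.1636, 0.3276]
orientation: [-1.86, -2.531, 0.001]
wrist_force: [0.2, -0.2, -0.0]
gripper_width: 0.0145
gripper_force: 24.5
```

```bash
python3 -c "
from h import *
go(.6068,.1648,.2765)
ps,ds,W,ray,eye=cloud('scene')
s=r.sense();z=s['position'][2]-.1831
print('lid bottom',z);print(top(W,350,290,z-.004,z+.03,40,ray,eye,z+.005))"
```

```text
pos [0.6009 0.1636 0.3276] q [ 0.27  0.39 -0.11  1.07 -0.    1.53] toolx,y [[-0.298, 0.954], [0.954, 0.298]] w 0.0145 t 15.22
units [-0.02  0.24  2.04] rows 3.0
lid bottom 0.14468037096603928
(array([0.60202667, 0.17650671]), array([0.60131718, 0.16488575]), np.int64(425), (np.float64(357.26588235294116), np.float64(292.78823529411767)), np.float64(0.15338889961948254))
```

Call:
{"api": "servo_tool", "payload": {"motion": [[5,0,0.24,0.3,0],[5,0,0,0.6,0],[5,0,0,0.5,0],[5,0,0,0.3,0],[5,0,0,0.2,0],[5,0,0,0.1,0],[5,0,0,0,0],[5,0,0,0,0]]}}

```text
t: 16.27
position: [0.6074, 0.1656, 0.2784]
orientation: [1.861, 2.531, 0.001]
wrist_force: [0.2, 0.4, -0.8]
gripper_width: 0.0144
gripper_force: 24.5
```

```bash
python3 -c "
from h import *
go(.6068,.165,.2751);print(r.sense()['wrist_force'])
ps,ds=r.camera('scene')
cv2.imwrite('pics/s7.png',cv2.resize(ps[260:350,290:410],(800,600)))"
```

```text
pos [0.6074 0.1656 0.2784] q [ 0.27  0.44 -0.16  0.97 -0.    1.53] toolx,y [[-0.298, 0.954], [0.954, 0.298]] w 0.0144 t 16.27
units [-0.01 -0.03  0.13] rows 1.0
[ 0.21595253  0.37850348 -0.79602967]
```

View pics/s7.png

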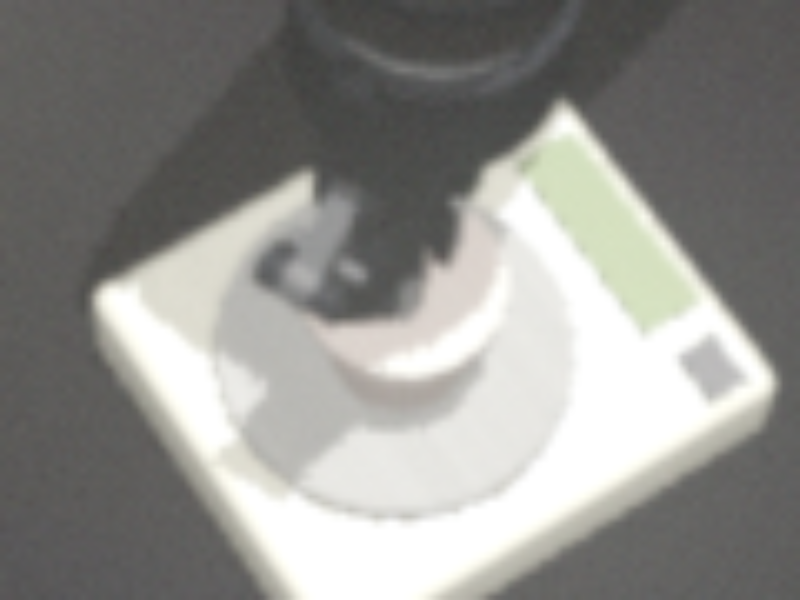

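The lid hovers centred over the crucible, its front edge at about (410,375). I'll lower, release and rise.

Call:
{"api": "servo_tool", "payload": {"motion": [[5,0,-0.02,0.05,0],[5,0,0,0.05,0],[5,0,0,0.04,0],[5,0,0,0,0],[18,0,0,0,0],[22,0,0,0,0],[28,0,0,0,0],[28,0,0,-0.2,0],[28,0,0,-0.6,0],[28,0,0,-0.9,0]]}}

```text
t: 17.58
position: [0.6066, 0.1653, 0.3178]
orientation: [-1.86, -2.531, 0.001]
wrist_force: [-0.3, 0.7, -0.1]
gripper_width: 0.0279
gripper_force: 0.0
```

Call:
{"api": "servo_tool", "payload": {"motion": [[60,0,0,-0.9,0],[85,-0.5,-0.5,-0.6,0],[85,-0.9,-0.9,0,0],[85,-0.9,-0.9,0,0],[85,-0.9,-0.9,0,0],[85,-0.9,-0.9,0,0],[85,-0.5,-0.9,0,0],[85,0,-0.9,0,0],[85,0,-0.9,0,0],[85,0,-0.6,0,0]]}}

```text
t: 18.82
position: [0.463, -0.0004, 0.3548]
orientation: [1.862, 2.53, -0.0]
wrist_force: [-0.6, -0.2, 0.2]
gripper_width: 0.0848
gripper_force: 0.0
```

```bash
python3 -c "
from h import *
go(.431,.0055,.33)
ps,ds,W,ray,eye=cloud('scene')
print(top(W,352,295,.088,.125,40,ray,eye,.1),top(W,352,292,.108,.125,15,ray,eye,.116))
p,d,W,ray,eye=cloud('top')
print(top(W,244,217,.088,.125,25,ray,eye,.097))"
```

```text
pos [ 4.630e-01 -4.000e-04  3.548e-01] q [-0.    0.09 -0.45  1.04 -0.    1.27] toolx,y [[-0.298, 0.955], [0.955, 0.298]] w 0.0848 t 18.82
units [ 0.61 -1.15  0.99] rows 2.0
(array([0.60823539, 0.16743007]), array([0.60759978, 0.16695777]), np.int64(734), (np.float64(350.3092643051771), np.float64(302.85694822888286)), np.float64(0.10155232920804301)) (array([0.60834568, 0.16713354]), array([0.60893295, 0.16763001]), np.int64(62), (np.float64(350.56451612903226), np.float64(299.14516129032256)), np.float64(0.11498458100690775))
(array([0.60781091, 0.16482064]), array([0.60765797, 0.1647629 ]), np.int64(432), (np.float64(242.6689814814815), np.float64(218.41203703703704)), np.float64(0.0988970340340885))
```

Call:
{"api": "servo_tool", "payload": {"motion": [[85,0.31,-0.6,0,0],[85,0.3,-0.55,0.2,0],[85,0,0,0.8,0],[85,0,0,0.9,0],[85,0,0,0.9,0],[85,0,0,0.9,0],[85,0,0,0.8,0],[85,0,0,0.4,0],[85,0,0,0.2,0],[85,0,0,0,0]]}}

```text
t: 20.18
position: [0.4326, 0.0065, 0.2271]
orientation: [1.86, 2.531, 0.0]
wrist_force: [0.2, -0.9, 0.8]
gripper_width: 0.0849
gripper_force: 0.0
```

Call:
{"api": "servo_tool", "payload": {"motion": [[40,0,0,0,0],[40,0,0,0,0],[40,0,0,0,0],[40,0,0,0,0],[40,0,0,0,0],[40,0,0,0,0]], "grip_force": 45}}

```text
t: 20.92
position: [0.4325, 0.0063, 0.2278]
orientation: [1.861, 2.531, -0.0]
wrist_force: [-3.0, -0.4, 7.2]
gripper_width: 0.0503
gripper_force: 45.3
```

```bash
python3 -c "
from h import *
go(.6295,-.1775,.29)"
```

```text
pos [0.4325 0.0063 0.2278] q [ 0.01  0.16 -0.69  0.72 -0.    1.28] toolx,y [[-0.298, 0.954], [0.954, 0.298]] w 0.0503 t 20.93
units [-9.37  5.33 -2.48] rows 11.0
```

Call:
{"api": "servo_tool", "payload": {"motion": [[40,0,0,-0.3,0],[40,0,0,-0.7,0],[40,-0.5,0.3,-0.9,0],[40,-0.9,0.5,-0.5,0],[40,-0.9,0.5,0,0],[40,-0.9,0.5,0,0],[40,-0.9,0.5,0,0],[40,-0.9,0.5,0,0],[40,-0.9,0.5,0,0],[40,-0.9,0.5,0,0]]}}

```text
t: 22.18
position: [0.5744, -0.1281, 0.287]
orientation: [-1.861, -2.531, -0.0]
wrist_force: [-0.0, 0.4, -1.9]
gripper_width: 0.0505
gripper_force: 47.4
```

Call:
{"api": "servo_tool", "payload": {"motion": [[40,-0.9,0.5,0,0],[40,-0.9,0.5,0,0],[40,-0.5,0.4,0,0],[40,0,0.1,0,0],[40,0,0,0,0],[40,0,0,0,0]]}}

```text
t: 22.92
position: [0.6263, -0.1707, 0.2869]
orientation: [-1.86, -2.531, 0.0]
wrist_force: [-0.3, 0.7, -1.7]
gripper_width: 0.0502
gripper_force: 47.4
```

```bash
python3 -c "
from h import *
go(.6295,-.1775,.2395);print(r.sense()['wrist_force'])
ps,ds,W,ray,eye=cloud('scene');z=r.sense()['position'][2]-.2275
M=(W[...,2]>z+.108)&(W[...,2]<z+.122)&(np.hypot(W[...,0]-.63,W[...,1]+.178)<.03);print('cap',M.sum(),W[M].mean(0) if M.any() else 0)
cv2.imwrite('pics/s8.png',cv2.resize(ps[140:290,180:380],(800,600)))"
```

```text
pos [ 0.6263 -0.1707  0.2869] q [-0.27  0.47 -0.09  1.01  0.    1.  ] toolx,y [[-0.299, 0.954], [0.954, 0.299]] w 0.0502 t 22.93
units [-0.3   0.04  1.9 ] rows 3.0
[-0.34749033  0.7266863  -1.6972383 ]
cap 69 [ 0.6265892  -0.1609014   0.17414649]
```

View pics/s8.png

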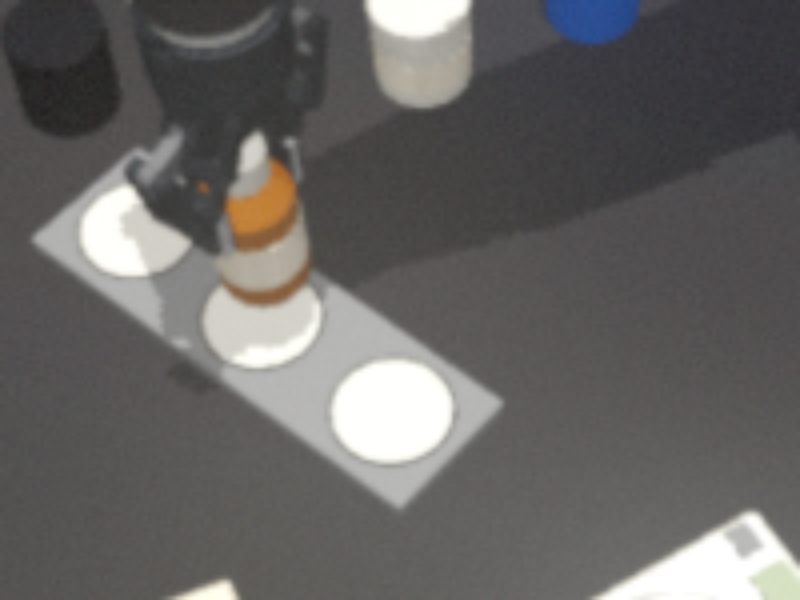

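The bottle is held upright above the middle circle (crop about (262,300)). I'll place it.

Call:
{"api": "servo_tool", "payload": {"motion": [[40,-0.3,0.04,0.2,0],[40,0,0,0.6,0],[40,0,0,0.5,0],[40,0,0,0.25,0],[40,0,0,0.15,0],[40,0,0,0.1,0],[40,0,0,0.05,0],[40,0,0,0,0]]}}

```text
t: 23.98
position: [0.6301, -0.1781, 0.2409]
orientation: [1.86, 2.531, 0.0]
wrist_force: [-0.3, -0.5, -2.8]
gripper_width: 0.0501
gripper_force: 47.3
```

```bash
python3 -c "
from h import *
go(.6295,-.1775,.2395);print(r.sense()['wrist_force'])"
```

```text
pos [ 0.6301 -0.1781  0.2409] q [-0.28  0.52 -0.13  0.92 -0.    0.99] toolx,y [[-0.298, 0.954], [0.954, 0.298]] w 0.0501 t 23.98
units [ 0.03 -0.02  0.06] rows 1.0
[-0.32447104 -0.50220341 -2.82577927]
```

Call:
{"api": "servo_tool", "payload": {"motion": [[40,0,0,0.04,0],[40,0,0,0.04,0],[40,0,0,0,0],[54,0,0,0,0],[60,0,0,0,0],[75,0,0,0,0],[85,0,0,0,0],[85,0,0,-0.4,0],[85,0,0,-0.8,0],[85,0,0,-0.9,0]]}}

```text
t: 25.22
position: [0.63, -0.178, 0.2922]
orientation: [-1.861, -2.531, 0.0]
wrist_force: [-0.3, -0.4, 0.4]
gripper_width: 0.0851
gripper_force: 0.0
```

Call:
{"api": "servo_tool", "payload": {"motion": [[85,0,0,-0.9,0],[85,0,0,-0.9,0],[85,0,-0.5,-0.6,0],[85,0,-0.9,0,0],[85,0,-0.9,0,0],[85,0,-0.9,0,0],[85,0,-0.9,0,0],[85,0,-0.9,0,0],[85,0,-0.9,0,0],[85,0,-0.9,0,0]]}}

```text
t: 26.48
position: [0.4662, -0.229, 0.3513]
orientation: [-1.861, -2.531, 0.0]
wrist_force: [-0.1, 0.8, 0.1]
gripper_width: 0.085
gripper_force: 0.0
```

```bash
python3 -c "
from h import *
go(.4395,-.273,.2)
ps,ds,W,ray,eye=cloud('scene')
print('jar',top(W,285,140,.062,.075,20,ray,eye,.068))
print('bottle',top(W,248,190,.12,.135,30,ray,eye,.127))
p,d,W,ray,eye=cloud('top')
print('bottle',top(W,369,215,.12,.135,30,ray,eye,.127))"
```

```text
pos [ 0.4662 -0.229   0.3513] q [-0.46  0.19 -0.33  1.05 -0.    0.81] toolx,y [[-0.298, 0.955], [0.955, 0.298]] w 0.085 t 26.48
units [-1.36 -1.54  6.05] rows 7.0
jar (array([ 0.44025033, -0.27131192]), array([ 0.44020534, -0.27097164]), np.int64(430), (np.float64(284.4), np.float64(140.42558139534884)), np.float64(0.06833281444896384))
bottle (array([ 0.62815243, -0.17673253]), array([ 0.62881709, -0.17605319]), np.int64(164), (np.float64(239.4329268292683), np.float64(189.14634146341464)), np.float64(0.12687450908458098))
bottle (array([ 0.62725847, -0.1798742 ]), array([ 0.6270436 , -0.17935018]), np.int64(121), (np.float64(374.702479338843), np.float64(213.0909090909091)), np.float64(0.14008203519691945))
```

Call:
{"api": "servo_tool", "payload": {"motion": [[85,-0.7,-0.8,0.2,0],[85,-0.68,-0.75,0.7,0],[85,0,0,0.9,0],[85,0,0,0.9,0],[85,0,0,0.9,0],[85,0,0,0.9,0],[85,0,0,0.7,0],[85,0,0,0.4,0],[85,0,0,0.2,0],[85,0,0,0,0]]}}

```text
t: 27.82
position: [0.4413, -0.2733, 0.2063]
orientation: [1.861, 2.531, 0.0]
wrist_force: [0.7, 0.3, 0.4]
gripper_width: 0.0853
gripper_force: 0.0
```

Call:
{"api": "servo_tool", "payload": {"motion": [[50,0,0,0,0],[50,0,0,0,0],[50,0,0,0,0],[50,0,0,0,0],[50,0,0,0,0],[50,0,0,0,0]], "grip_force": 40}}

```text
t: 28.58
position: [0.4412, -0.2735, 0.2071]
orientation: [1.86, 2.53, -0.001]
wrist_force: [-1.9, 0.7, 5.5]
gripper_width: 0.0608
gripper_force: 42.8
```

```bash
python3 -c "
from h import *
go(.608,-.0797,.3)"
```

```text
pos [ 0.4412 -0.2735  0.2071] q [-0.55  0.33 -0.51  0.73 -0.    0.71] toolx,y [[-0.298, 0.954], [0.954, 0.298]] w 0.0608 t 28.57
units [ 5.41  8.68 -3.72] rows 10.0
```

Call:
{"api": "servo_tool", "payload": {"motion": [[50,0,0,-0.3,0],[50,0.3,0,-0.8,0],[50,0.8,0,-0.9,0],[50,0.9,0,-0.9,0],[50,0.9,0,-0.6,0],[50,0.9,0.3,0,0],[50,0.9,0.8,0,0],[50,0.6,0.9,0,0],[50,0.1,0.9,0,0],[50,0,0.9,0,0]]}}

```text
t: 29.82
position: [0.492, -0.1154, 0.2941]
orientation: [1.86, 2.532, 0.0]
wrist_force: [-0.1, -0.3, -1.5]
gripper_width: 0.061
gripper_force: 43.9
```

Call:
{"api": "servo_tool", "payload": {"motion": [[50,0,0.9,0,0],[50,0,0.9,0,0],[50,0,0.9,0,0],[50,0,0.9,0,0],[50,0,0.8,0,0],[50,0,0.4,0,0],[50,0,0,0,0],[50,0,0,0,0]]}}

```text
t: 30.82
position: [0.6053, -0.0804, 0.2936]
orientation: [-1.861, -2.53, 0.001]
wrist_force: [-0.5, 0.6, -1.1]
gripper_width: 0.0608
gripper_force: 44.0
```

```bash
python3 -c "
from h import *
go(.608,-.0797,.2195)
ps,ds,W,ray,eye=cloud('scene');z=r.sense()['position'][2]-.2066
M=(W[...,2]>z+.06)&(W[...,2]<z+.075)&(np.hypot(W[...,0]-.608,W[...,1]+.08)<.04);print('jar',M.sum(),W[M].mean(0) if M.any() else 0)
"
```

```text
pos [ 0.6053 -0.0804  0.2936] q [-0.13  0.4  -0.19  0.99 -0.    1.14] toolx,y [[-0.298, 0.955], [0.955, 0.298]] w 0.0608 t 30.82
units [-0.01  0.11  2.96] rows 4.0
jar 423 [ 0.60056286 -0.06950094  0.154653  ]
```

Call:
{"api": "servo_tool", "payload": {"motion": [[50,0,0.09,0.3,0],[50,0,0,0.8,0],[50,0,0,0.8,0],[50,0,0,0.5,0],[50,0,0,0.25,0],[50,0,0,0.15,0],[50,0,0,0.08,0],[50,0,0,0.05,0],[50,0,0,0,0]]}}

```text
t: 32.0
position: [0.6083, -0.0796, 0.2207]
orientation: [1.861, 2.531, 0.0]
wrist_force: [0.3, -0.2, -0.9]
gripper_width: 0.0612
gripper_force: 44.0
```

```bash
python3 -c "
from h import *
go(.608,-.0797,.2186);print(r.sense()['wrist_force'])"
```

```text
pos [ 0.6083 -0.0796  0.2207] q [-0.13  0.47 -0.27  0.84 -0.    1.14] toolx,y [[-0.298, 0.954], [0.954, 0.298]] w 0.0612 t 32.0
units [ 0.   -0.01  0.08] rows 1.0
[ 0.30848963 -0.1879365  -0.88307185]
```

Call:
{"api": "servo_tool", "payload": {"motion": [[50,0,0,0.04,0],[50,0,0,0.04,0],[50,0,0,0,0],[64,0,0,0,0],[70,0,0,0,0],[85,0,0,0,0],[85,0,0,0,0],[85,0,0,-0.4,0],[85,0,0,-0.8,0],[85,0,0,-0.9,0]]}}

```text
t: 33.25
position: [0.6081, -0.0796, 0.2719]
orientation: [-1.861, -2.531, 0.0]
wrist_force: [0.3, -0.2, 1.1]
gripper_width: 0.0857
gripper_force: 0.0
```

Call:
{"api": "servo_tool", "payload": {"motion": [[85,0,0,-0.9,0],[85,0,-0.4,-0.9,0],[70,0.5,-0.5,-0.9,0],[50,0.9,-0.5,0,0],[50,0.9,-0.5,0,0],[50,0.9,-0.5,0,0],[50,0.9,-0.5,0,0],[50,0.9,-0.3,0,0],[50,0.9,-0.3,0,0],[50,0.9,0,0,0]]}}

```text
t: 34.5
position: [0.4733, 0.057, 0.3393]
orientation: [1.861, 2.531, 0.001]
wrist_force: [0.6, -0.4, 0.5]
gripper_width: 0.0498
gripper_force: 0.0
```

Call:
{"api": "servo_tool", "payload": {"motion": [[50,0.9,0,0,0],[50,0.9,0,0,0],[50,0.9,0,0,0],[50,0.9,0,0,0],[50,0.9,0,0,0],[50,0.9,0,0,0],[50,0.9,0,0,0],[50,0.9,0,0,0],[50,0.8,0,0,0],[50,0.4,0,0,0]]}}

```text
t: 35.75
position: [0.4111, 0.2578, 0.3391]
orientation: [1.859, 2.532, 0.001]
wrist_force: [-0.3, 0.1, 0.1]
gripper_width: 0.0498
gripper_force: 0.0
```

```bash
python3 -c "
from h import *
go(.3985,.2765,.195)
ps,ds,W,ray,eye=cloud('scene')
print('jar',top(W,272,225,.074,.087,30,ray,eye,.08))
p,d,W,ray,eye=cloud('top')
print('jar',top(W,335,222,.074,.087,25,ray,eye,.08))"
```

```text
pos [0.4111 0.2578 0.3391] q [ 0.56  0.14 -0.42  1.01 -0.    1.83] toolx,y [[-0.299, 0.954], [0.954, 0.299]] w 0.0498 t 35.75
units [ 0.86 -0.26  5.77] rows 7.0
jar (array([ 0.60902545, -0.07693068]), array([ 0.60897736, -0.07655694]), np.int64(569), (np.float64(275.7873462214411), np.float64(226.90861159929702)), np.float64(0.08565528066682024))
jar (array([ 0.60887884, -0.07970843]), array([ 0.6087463 , -0.07956943]), np.int64(414), (np.float64(335.05314009661834), np.float64(221.66666666666666)), np.float64(0.08019713939759686))
```

Call:
{"api": "servo_tool", "payload": {"motion": [[50,0.4,-0.13,0.2,0],[50,0.4,-0.13,0.4,0],[50,0,0,0.6,0],[50,0,0,0,0],[50,0,0,0,0]]}}

```text
t: 36.48
position: [0.3991, 0.2739, 0.3083]
orientation: [-1.861, -2.531, 0.001]
wrist_force: [0.3, 0.0, 0.4]
gripper_width: 0.05
gripper_force: 0.0
```

```bash
python3 -c "
from h import *
go(.3985,.2765,.195)"
```

```text
pos [0.3991 0.2739 0.3083] q [ 0.6   0.16 -0.47  0.94 -0.    1.87] toolx,y [[-0.298, 0.955], [0.955, 0.298]] w 0.05 t 36.48
units [0.11 0.01 4.53] rows 6.0
```

Call:
{"api": "servo_tool", "payload": {"motion": [[50,0.11,0,0.5,0],[50,0,0,0.9,0],[50,0,0,0.9,0],[50,0,0,0.9,0],[50,0,0,0.7,0],[50,0,0,0.4,0],[50,0,0,0.2,0],[50,0,0,0,0]]}}

```text
t: 37.48
position: [0.3984, 0.2768, 0.1959]
orientation: [-1.861, -2.531, -0.0]
wrist_force: [0.3, 1.1, 0.6]
gripper_width: 0.0496
gripper_force: 0.0
```

Call:
{"api": "servo_tool", "payload": {"motion": [[15,0,0,0,0],[15,0,0,0,0],[15,0,0,0,0],[15,0,0,0,0],[15,0,0,0,0],[15,0,0,0,0]], "grip_force": 25}}

```text
t: 38.22
position: [0.3986, 0.277, 0.1966]
orientation: [1.86, 2.531, 0.002]
wrist_force: [-1.4, -0.2, 5.8]
gripper_width: 0.0266
gripper_force: 24.9
```

```bash
python3 -c "
from h import *
go(.65,-.2753,.35)
ps,ds=r.camera('scene')
cv2.imwrite('pics/s9.png',cv2.resize(ps[170:320,300:500],(800,600)))"
```

```text
pos [0.3986 0.277  0.1966] q [ 0.61  0.29 -0.6   0.68 -0.    1.88] toolx,y [[-0.298, 0.954], [0.954, 0.298]] w 0.0266 t 38.23
units [-24.08   3.01  -6.14] rows 27.0
```

View pics/s9.png

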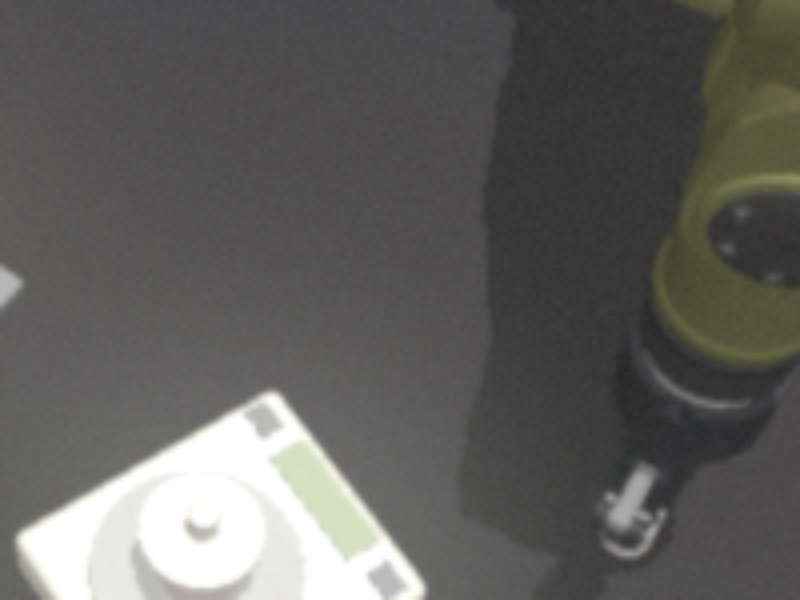

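The lid sits squarely on the crucible (crop about (202,530)), and the vial is gripped at about (630,545). I'll carry it high to the far circle.

Call:
{"api": "servo_tool", "payload": {"motion": [[15,0,0,-0.4,0],[15,0,0,-0.9,0],[15,0,0,-0.9,0],[15,0,0,-0.9,0],[15,-0.4,0,-0.9,0],[15,-0.8,0,-0.9,0],[15,-0.9,0,-0.8,0],[15,-0.9,0,-0.5,0],[15,-0.9,0,0,0],[15,-0.9,0,0,0]]}}

```text
t: 39.52
position: [0.4341, 0.1615, 0.3516]
orientation: [1.86, 2.531, 0.001]
wrist_force: [-0.0, 0.5, -0.5]
gripper_width: 0.0263
gripper_force: 24.7
```

Call:
{"api": "servo_tool", "payload": {"motion": [[15,-0.9,0,0,0],[15,-0.9,0,0,0],[15,-0.9,0,0,0],[15,-0.9,0,0,0],[15,-0.9,0,0,0],[15,-0.9,0.2,0,0],[15,-0.9,0.2,0,0],[15,-0.9,0.2,0,0],[15,-0.9,0.2,0,0],[15,-0.9,0.2,0,0]]}}

```text
t: 40.78
position: [0.5254, -0.0459, 0.3513]
orientation: [1.861, 2.531, 0.0]
wrist_force: [0.7, -0.3, 0.2]
gripper_width: 0.0261
gripper_force: 24.7
```

Call:
{"api": "servo_tool", "payload": {"motion": [[15,-0.9,0.2,0,0],[15,-0.9,0.2,0,0],[15,-0.9,0.2,0,0],[15,-0.9,0.2,0,0],[15,-0.9,0.2,0,0],[15,-0.9,0.2,0,0],[15,-0.9,0.2,0,0],[15,-0.9,0.2,0,0],[15,0,0,0,0],[15,0,0,0,0]]}}

```text
t: 42.02
position: [0.6168, -0.205, 0.3506]
orientation: [-1.86, -2.53, -0.0]
wrist_force: [0.4, 0.2, -0.6]
gripper_width: 0.0266
gripper_force: 24.7
```

```bash
python3 -c "
from h import *
go(.65,-.2753,.21)"
```

```text
pos [ 0.6168 -0.205   0.3506] q [-0.32  0.43 -0.    1.14  0.    0.95] toolx,y [[-0.298, 0.954], [0.954, 0.298]] w 0.0266 t 42.02
units [-3.09  0.43  5.62] rows 7.0
```

Call:
{"api": "servo_tool", "payload": {"motion": [[15,-0.6,0.1,0,0],[15,-0.9,0.1,0,0],[15,-0.9,0.1,0,0],[15,-0.5,0.1,0,0],[15,-0.15,0,0,0],[15,0,0,0.3,0],[15,0,0,0.8,0],[15,0,0,0.8,0],[15,0,0,0,0],[15,0,0,0,0]]}}

```text
t: 43.28
position: [0.6493, -0.2744, 0.304]
orientation: [1.86, 2.531, 0.0]
wrist_force: [1.0, 0.4, -0.2]
gripper_width: 0.0263
gripper_force: 24.7
```

```bash
python3 -c "
from h import *
go(.65,-.2753,.209)"
```

```text
pos [ 0.6493 -0.2744  0.304 ] q [-0.4   0.56  0.09  1.1   0.    0.87] toolx,y [[-0.299, 0.954], [0.954, 0.299]] w 0.0263 t 43.27
units [-0.04  0.01  3.8 ] rows 5.0
```

Call:
{"api": "servo_tool", "payload": {"motion": [[15,-0.03,0,0.5,0],[15,0,0,0.9,0],[15,0,0,0.9,0],[15,0,0,0.6,0],[15,0,0,0.35,0],[15,0,0,0.2,0],[15,0,0,0.1,0],[15,0,0,0.05,0],[15,0,0,0,0]]}}

```text
t: 44.4
position: [0.6496, -0.2755, 0.2138]
orientation: [1.86, 2.531, 0.0]
wrist_force: [0.1, 0.4, 0.1]
gripper_width: 0.0268
gripper_force: 24.7
```

```bash
python3 -c "
from h import *
go(.65,-.2753,.2084);print(r.sense()['wrist_force'])"
```

```text
pos [ 0.6496 -0.2755  0.2138] q [-0.4   0.63 -0.01  0.93 -0.    0.87] toolx,y [[-0.298, 0.954], [0.954, 0.298]] w 0.0268 t 44.4
units [0.   0.02 0.22] rows 1.0
[0.07885262 0.40879547 0.12964627]
```

Call:
{"api": "servo_tool", "payload": {"motion": [[15,0,0,0.1,0],[15,0,0,0.06,0],[15,0,0,0.05,0],[15,0,0,0,0],[15,0,0,0,0]]}}

```text
t: 45.02
position: [0.6495, -0.2754, 0.2087]
orientation: [1.861, 2.531, 0.0]
wrist_force: [-2.7, 0.9, 5.2]
gripper_width: 0.0266
gripper_force: 25.0
```

Call:
{"api": "servo_tool", "payload": {"motion": [[29,0,0,0,0],[34,0,0,0,0],[42,0,0,0,0],[50,0,0,0,0],[50,0,0,-0.3,0],[50,0,0,-0.8,0],[50,0,0,-0.9,0],[50,0,0,-0.9,0],[50,0,0,-0.9,0],[50,0,0,-0.9,0]]}}

```text
t: 46.28
position: [0.6496, -0.2755, 0.3285]
orientation: [1.86, 2.53, 0.001]
wrist_force: [0.0, -0.0, 0.1]
gripper_width: 0.05
gripper_force: 0.0
```

Call:
{"api": "servo_tool", "payload": {"motion": [[50,0,0,-0.9,0],[50,0,-0.9,-0.5,0],[50,0,-0.9,0,0],[50,0,-0.9,0,0],[50,0,-0.9,0,0],[50,0,-0.9,0,0],[50,0,-0.9,0,0],[50,0,-0.9,0,0],[50,0,-0.5,0,0],[50,0,0,0,0]]}}

```text
t: 47.52
position: [0.4869, -0.3265, 0.3618]
orientation: [1.861, 2.529, 0.0]
wrist_force: [1.8, -0.5, -0.2]
gripper_width: 0.0499
gripper_force: 0.0
```

```bash
python3 -c "
from h import *
go(.4,-.3,.35)
ps,ds,W,ray,eye=cloud('scene')
print('vial',top(W,207,180,.062,.077,30,ray,eye,.07))
p,d,W,ray,eye=cloud('top')
print('vial',top(W,407,210,.062,.077,25,ray,eye,.07))
cv2.imwrite('pics/end.png',cv2.resize(np.vstack([p[130:320,190:490],ps[150:340,160:460]]),(474,600)))"
```

```text
pos [ 0.4869 -0.3265  0.3618] q [-0.59  0.31 -0.16  1.11  0.    0.68] toolx,y [[-0.297, 0.955], [0.955, 0.297]] w 0.0499 t 47.52
units [ 2.05 -3.01  0.47] rows 4.0
vial (array([ 0.65012774, -0.27200371]), array([ 0.65031803, -0.27163963]), np.int64(111), (np.float64(210.6216216216216), np.float64(183.05405405405406)), np.float64(0.06929455394338026))
vial (array([ 0.64974343, -0.27497653]), array([ 0.64969694, -0.27434744]), np.int64(77), (np.float64(407.4935064935065), np.float64(209.33766233766235)), np.float64(0.11226427290298141))
```

View pics/end.png

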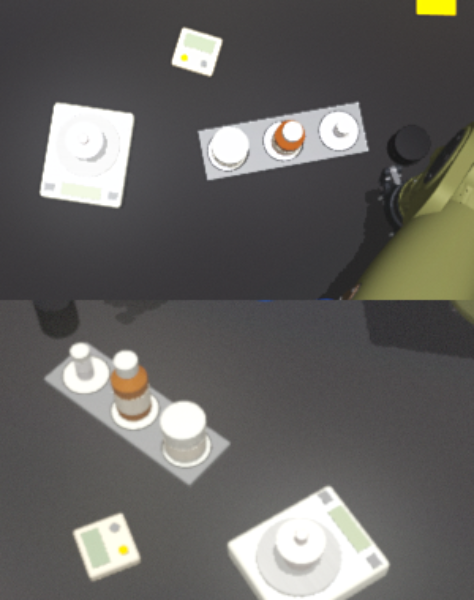

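The picture shows the jar (230,147), bottle (288,137) and vial (342,128) upright on their circles, and the covered crucible (85,142) in the middle of the pan. The arm is clear, so I'll hand in.

```bash
python3 -c "
from rig import r
print(r.hand_in())"
```

```text
the job is handed in; nothing more can be done
None
```

The job is handed in at about 48 s on the robot's clock: the lidded crucible stands mid-pan, and the jar, bottle and vial stand upright on their circles, all within about 2 mm of centre by the cameras.

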